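# Find the hidden release and open the balcony tool tray

## Task

The tool tray under the black steel unit is held shut by a concealed catch. With the fingertips, feel along the flat grey panel set into the unit's top for the flush release button, press it right in so that the tray springs ajar, then hook the fingertips behind the tray's front wall, from the inside and without pinching it, and draw the tray out to its stop so that the hand rake is in the open. Leave the rake lying in the tray and the pots and tools around the unit where they are.

Things in the scene. Friction and masses are not known exactly. Their poses are not given: they have to be found in the camera images.
- panel_mid (a point): Centre of the flat grey panel in a window (80 along x, 140 along y) in the unit's deck; axes as the unit's. Its face is 88 above the shelf, the deck round it 90. In it, on the centre line (x = 0), centred anywhere from y = -45 to +45, is the release button: flat cap, 56 along x, 44 along y, slightly darker, its face 2 below the panel's, 1 gap all round. Nothing else on the panel gives way.
- release (a joint): Travel of the release button, straight down: 0 out (a spring returns it), 0.008 m fully in. Starts to move at about 2.5 N, fully in at about 5 N. At about 0.005 m the catch lets go and a damped spring slides the tray out 60 to 70 mm in about 1 s. The tips must be wholly inside the cap's outline (56 x 44 mm): tips that overlap the panel are stopped by it.
- tray (a joint): How far the tray has slid out along the unit's -x: 0 shut and latched, 0.06 to 0.07 m once sprung ajar, 0.15 m at the stop. It runs level with about 1.2 N of friction and 18 N per m/s of damping, and stays where it is left. Shut, it will not move.
- tray_lip (a point): Middle of the inner top edge of the tray's zinc-grey front wall, 84 above the shelf; moves with the tray; axes as the unit's. The wall is 6 thick (on the -x side of this point), 316 wide. Ajar, between wall and unit (deck there 90 high) is a gap as wide as the travel, open from above. Tips 20 to 30 below this point hold well. Tray floor 9 above the shelf, side walls 40 high.
- rake_mid (a point): Middle of the small hand rake that lies across the tray (wooden handle 24 thick, three dark steel tines, 240 long, 65 wide, 25 high); x runs from handle to tines. The point is 12 above the tray's floor.
- unit: Black steel tool-drawer unit fixed on the shelf, 260 along x, 320 along y, 90 high. Origin: centre of its underside; z up, -x is the way the tray slides out. The panel in its deck is centred 60 from the origin along +x; the tray's end is 130 from it along -x.
- pot_a: White ceramic pot, 100 across, 90 high, origin at the centre of its underside. Not to be moved.
- pot_b: White ceramic pot, 110 across, 98 high, origin at the centre of its underside. Not to be moved.
- pot_c: White ceramic pot, 92 across, 82 high, origin at the centre of its underside. Not to be moved.
- trowel: Red plastic trowel lying flat, about 285 long, 80 wide, 27 high; origin on the shelf where handle and blade meet, x towards the tip. Not to be moved.
- scoop: Clear plastic scoop, about 195 long, 62 wide, 46 high; origin on the shelf below the back of its bowl, x towards its mouth. Not to be moved.
- peg_holder: Round steel holder with clothes pegs, 80 across, 115 high with the pegs; origin at the centre of its underside. Not to be moved.

How it is judged:
By the outcome, as a careful person would: the job done as asked, in the order asked, and still so for the second after the job is handed in, with the robot touching nothing.
It also fails if it takes over 58 s, if anything falls off the work surface, if the arm or the gripper's body presses on something with over 40 N, if the wrist force passes 120 N, or if a joint passes its speed limit or range.

## Robot

A 6-joint arm with a two-finger parallel gripper is mounted at the origin on the work surface. World frame = base frame: x ahead of the robot, y to its left, z up, the work surface at z = 0. Lengths are in mm, angles in degrees, forces in N, time in s.
With the tool pointing down it reaches from about 350 to 850 mm from the base axis. Payload 8.1 kg.
Tool frame: the origin (TCP) lies midway between the tips of the shut fingers; the grasp point (between the pads) lies 19 mm behind it (hold_point_z is the distance from the TCP to the grasp point, in mm); z points along the fingers, y is the direction in which the jaws open and shut (so a half turn about z gives the same grasp; the last joint's range is limited). The gripper opens to 85 mm and grips with 20 to 120 N. Pads are 22 mm wide; open, the fingers measure 114 mm over their backs; the gripper's body (76 mm by 85 mm) begins 54 mm behind the grasp point. The pads swing forward as they close: fully open they stand 13 mm farther back than shut.
Start: joints at [58.591, 7.471, 85.268, -0, 87.261, -4.893], TCP at [267.854, 536.898, 231.292] pointing down, gripper open.
Joint ranges: [-169.43, 169.43], [-51.17, 129.36], [1.28, 143.12], [-76.62, 256.62], [0, 156.53], [-152.29, 152.29]. Speed limits (degrees/s): [136.94, 136.94, 159.86, 180, 180, 180].

## Interface

Orientations are given as [roll, pitch, yaw] about the fixed x, y, z axes, in that order (R = Rz(yaw) Ry(pitch) Rx(roll)).
In Python, from bench import sense, snapshot, camera_params, hand_in, hold_point_z gives the robot as it stands.
- The arm moves only by the tool servo_tool, never from a script. Its argument "motion" is a list of rows, each a list of 7 numbers: the finger opening in mm, from 0 to 85.4, then the shift along the tool's x, y, z in mm, then the turn, a rotation vector about the tool's x, y, z in rad. A call has 1 to 10 rows; each row shifts and turns the pose as measured when the row begins, along the tool's axes as they then stand; what a row does not reach is not made up. A row lasts 1/10 s, in which the tool goes at most 50 mm and 8.59 degrees, less where a joint would pass 70% of its speed; a pose out of reach is approached as far as the arm can. A call with a gripper value outside its range is refused whole. The fingers move at their own pace and stop on an object; "force" is the grip in N (left out, the last holds). Time passes only in rows, so rows that do not move let the fingers close. It gives the time, the measured TCP pose, the force and the opening at its end, in the units of the state.
- sense(): the state, without advancing time (a new reading comes with each control period).
- snapshot(name): name is "side" or "top"; returns the picture (400x640x3 uint8, blue, green, red); there is no depth.
- camera_params(name): a dict with "fx", "fy", "cx", "cy" (pixels), "D" ([k1, k2, p1, p2, k3] as OpenCV has them; the pictures are not rectified), "R" (3x3) and "t" (3): a world point X has camera coordinates R X + t. Camera axes: x right, y down, z forward; pixel columns grow to the right and rows downward; lengths in mm; the calibration is good to about 2 mm. A picture is of the moment at which its call begins. camera_params takes no time and is no camera call.
- hand_in(): hands the job in, once; it reports no verdict.
The state is a dict: "time": time; "joint_pos": joint angles; "qd": joint speeds; "joint_efforts": joint torques, N m; "tool_pos": TCP position; "tcp_rot": TCP orientation; "ft_force": force on the tool from outside, world axes, zero at the start; "wrist_torque": the same for the moment, N m; "finger_gap": finger opening in mm.
Only numpy, scipy, OpenCV 4.12 (cv2) and the standard library are available. Lean on these libraries where they do the work, as an engineer would, in place of code of your own. Each camera call takes 0.05 s, during which the arm holds its last target. There are 200 camera calls.

## Working session

There is one attempt and no reset: what is moved stays moved. The work goes in short steps, Python scripts to look and compute and a tool call to move; the robot and the scene stay as the last step left them, time stands still between calls to the robot, and variables do not carry over. Pictures are saved under pics/ and viewed, about 8 in all and at most 12, crops included, and the job is handed in when it is done.

Besides the shell and the picture viewer there is one more tool, called after "Call:" as a command line: name --pt "numbers of a row" for each row, then --argument value for the rest. servo_tool: Moves the arm, as the interface text tells. Its arguments: {"type":"object","properties":{"motion":{"type":"array"},"force":{"type":"number"}},"required":["motion"]}

```bash
mkdir -p pics; python3 - <<'E'
from bench import *
import cv2
for n in("side","top"):
    cv2.imwrite(f"pics/{n}0.png",snapshot(n)); print(n,camera_params(n))
print(sense(),hold_point_z)
E
```

```text
side {'fx': 476.6149320467886, 'fy': 476.6149320467886, 'cx': 319.68307343336113, 'cy': 205.78799976599444, 'D': array([0.01724915, 0.        , 0.        , 0.        , 0.        ]), 'R': array([[ 0.71425733, -0.69973429, -0.01443564],
       [-0.44768075, -0.44092366, -0.77792562],
       [ 0.53797622,  0.56210164, -0.62819052]]), 't': array([-334.84037287,  329.36852652, 1378.76691942])}
top {'fx': 489.94685530366587, 'fy': 489.94685530366587, 'cx': 318.9706554777495, 'cy': 205.20379051688454, 'D': array([-0.00829239,  0.        ,  0.        ,  0.        ,  0.        ]), 'R': array([[-2.06471631e-02, -9.99786715e-01, -4.68504613e-04],
       [-9.92434561e-01,  2.05520506e-02, -1.21042367e-01],
       [ 1.21026179e-01, -2.03422131e-03, -9.92647231e-01]]), 't': array([  49.44629084,  523.77744905, 1479.07210709])}
{'time': 0.1, 'joint_pos': array([ 5.85911327e+01,  7.51061398e+00,  8.53215355e+01,  1.22107536e-03,
        8.72615035e+01, -4.89419776e+00]), 'qd': array([-0.04082439, -0.10314292, -0.03987282, -0.14666642,  0.02439726,
       -0.08297929]), 'joint_efforts': array([ 7.59327959e-04, -5.70956111e+01, -5.01939440e+01, -2.19888179e-04,
        8.17011780e-03,  5.70049360e-05]), 'tool_pos': array([267.58882481, 536.48907457, 230.36548675]), 'tcp_rot': array([-1.79906793e+02, -9.20523216e-03,  1.53485264e+02]), 'ft_force': array([-0.15999456, -0.13949788,  0.18688047]), 'wrist_torque': array([0.04404492, 0.0347912 , 0.0112915 ]), 'finger_gap': 85.32855668316009} 18.700000000000003
```

View pics/top0.png

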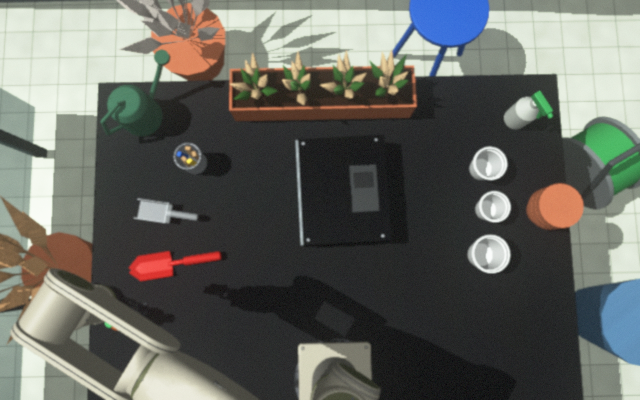

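View pics/side0.png

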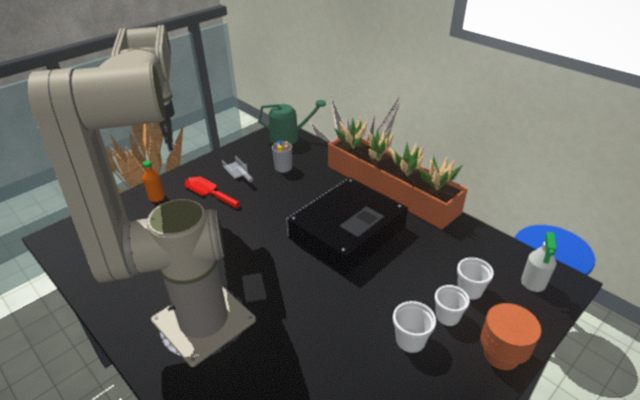

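The top picture shows the unit at (350,190), with the zinc front wall on its left (col 299) and the panel at (364,188). A darker patch, probably the button, is at about (363,180). I'll enlarge it next.

```bash
cat > h.py <<'E'
from bench import *
import cv2, numpy as np
def ray(n,uv,z):
    c=camera_params(n);K=np.array([[c['fx'],0,c['cx']],[0,c['fy'],c['cy']],[0,0,1]])
    p=cv2.undistortPoints(np.array([[uv]],float),K,c['D'])[0,0]
    d=c['R'].T@np.array([p[0],p[1],1]);o=-c['R'].T@c['t']
    return o+d*(z-o[2])/d[2]
def proj(n,X):
    c=camera_params(n);K=np.array([[c['fx'],0,c['cx']],[0,c['fy'],c['cy']],[0,0,1]])
    return cv2.projectPoints(np.array(X,float).reshape(-1,3),cv2.Rodrigues(c['R'])[0],c['t'],K,c['D'])[0][:,0]
def crop(n,x,y,w,h,s,out,gain=1):
    im=snapshot(n)[y:y+h,x:x+w].astype(float)*gain
    im=cv2.resize(np.clip(im,0,255).astype(np.uint8),None,fx=s,fy=s,interpolation=cv2.INTER_CUBIC)
    cv2.imwrite(out,im)
E
python3 -c "
from h import *
crop('top',285,125,130,130*3//4+25,4.8 if 0 else 4.8,'pics/t1.png',2.5)"
```

```text
(no output)
```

View pics/t1.png

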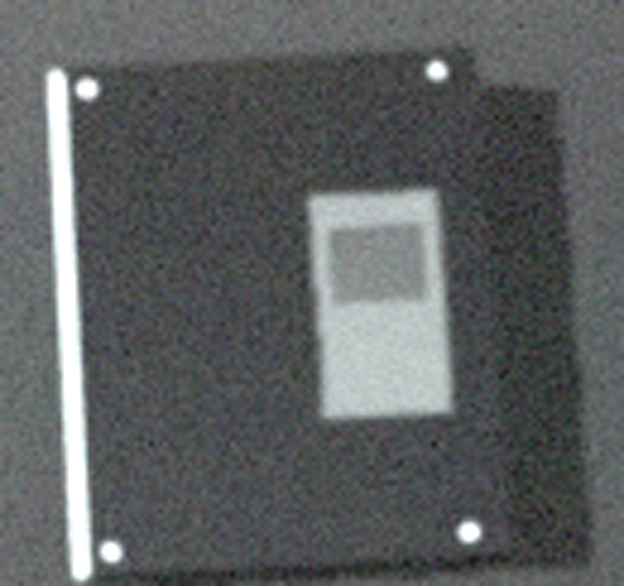

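The crop shows the panel with corners (308,196), (438,189), (453,411) and (322,418). The darker button runs from about (329,228) to (427,301), and the zinc front wall from (57,73) to (82,579).

```bash
python3 - <<'E'
from h import *
f=lambda u,v,z:ray('top',((u+.5)/4.8-.5+285,(v+.5)/4.8-.5+125),z)
P=np.array([f(*p,88) for p in[(308,196),(438,189),(453,411),(322,418)]])
B=np.array([f(*p,86) for p in[(329,231),(421,224),(427,298),(335,304)]])
L=np.array([f(*p,84) for p in[(66,73),(92,578)]]);S=np.array([f(*p,90) for p in[(87,89),(437,70),(469,531),(111,551)]])
print(P.round(1),P.mean(0));print([np.linalg.norm(P[i]-P[i-1]).round(1) for i in range(4)])
print(B.round(1),B.mean(0),[np.linalg.norm(B[i]-B[i-1]).round(1) for i in range(4)])
print(L,L.mean(0),np.linalg.norm(L[0]-L[1]));print(S,S.mean(0))
# unit axes: +x from front to back
y=(L[0]-L[1])[:2]; print('yaw of edge',np.degrees(np.arctan2(y[1],y[0])))
for a,b in((S[1],S[0]),(S[2],S[3]),(S[0],S[3]),(S[1],S[2]),(P[1],P[0]),(P[0],P[3]),(P[1],P[2])): d=a-b;print(np.degrees(np.arctan2(d[1],d[0])))
s=sense();print(s['tool_pos'],s['tcp_rot'])
E
```

```text
[[ 636.1  -53.1   88. ]
 [ 638.8 -134.4   88. ]
 [ 499.1 -138.8   88. ]
 [ 496.5  -57.8   88. ]] [567.63663308 -96.04410106  88.        ]
[np.float64(139.7), np.float64(81.4), np.float64(139.8), np.float64(81.1)]
[[ 614.   -65.7   86. ]
 [ 617.2 -123.3   86. ]
 [ 570.4 -125.4   86. ]
 [ 567.8  -68.1   86. ]] [592.35684489 -95.62493634  86.        ] [np.float64(46.2), np.float64(57.7), np.float64(46.9), np.float64(57.4)]
[[718.93802484  96.97600558  84.        ]
 [401.04765877  85.94700533  84.        ]] [559.9928418   91.46150546  84.        ] 318.0816305414937
[[ 706.81947024   83.7341739    90.        ]
 [ 714.48539119 -136.21555719   90.        ]
 [ 424.75050749 -145.78185631   90.        ]
 [ 417.05444312   73.85149385   90.        ]] [565.77745301 -31.10293644  90.        ]
yaw of edge 1.9870429293136682
-88.00387480972817
-87.9931478183166
1.9533636117006679
1.8910719858217224
-88.04682233236036
1.9411898670854888
1.8088423989985334
[267.60744592 536.5377608  230.49738573] [-1.79918059e+02 -9.78166096e-03  1.53483215e+02]
```

The measured sizes agree with the given ones: panel 140x81, button about 46x57 including the gap, wall 318. The button centre is at about (592.2,-95.4), the unit's +x points at -88°, and the tool yaw should be 92°. I'll shut the fingers and turn first.

Call:
servo_tool --pt "0 0 0 0 0 0 0.134" --pt "0 0 0 0 0 0 0.134" --pt "0 0 0 0 0 0 0.134" --pt "0 0 0 0 0 0 0.134" --pt "0 0 0 0 0 0 0.134" --pt "0 0 0 0 0 0 0.134" --pt "0 0 0 0 0 0 0.134" --pt "0 0 0 0 0 0 0.134" --force 30

```text
time: 0.95
tool_pos: [266.6, 534.8, 226.6]
tcp_rot: [-179.8, 0.4, 89.8]
ft_force: [-0.3, 0.3, 0.2]
finger_gap: 0.0
```

Call:
servo_tool --pt "0 -42 22 -1 0 0 -0.02" --pt "0 -42 22 -1 0 0 -0.02" --pt "0 -42 22 -1 0 0 0" --pt "0 -42 22 -1 0 0 0" --pt "0 -42 22 -1 0 0 0" --pt "0 -42 22 -1 0 0 0" --pt "0 -42 22 -1 0 0 0" --pt "0 -42 22 -1 0 0 0" --pt "0 -42 22 -1 0 0 0" --pt "0 -42 22 -1 0 0 0"

```text
time: 1.95
tool_pos: [499.7, 109.4, 234.7]
tcp_rot: [-179.5, 0.5, 92.3]
ft_force: [0.4, 1.2, 0.8]
finger_gap: 0.1
```

Call:
servo_tool --pt "0 -34 14 0 0 0 0" --pt "0 -34 14 5 0 0 0" --pt "0 -34 14 15 0 0 0" --pt "0 -34 14 20 0 0 0" --pt "0 -34 14 20 0 0 0" --pt "0 -20 9 20 0 0 0" --pt "0 -10 4 15 0 0 0" --pt "0 0 0 0 0 0 0" --pt "0 0 0 0 0 0 0"

```text
time: 2.85
tool_pos: [593.0, -104.1, 136.3]
tcp_rot: [-179.5, 0.5, 91.7]
ft_force: [-0.4, 0.1, 0.1]
finger_gap: -0.1
```

```bash
cat > to.py <<'E'
import sys
from h import *
from scipy.spatial.transform import Rotation as Ro
s=sense();R=Ro.from_euler('xyz',s['tcp_rot'],degrees=True)
print(s['tool_pos'].round(1),s['tcp_rot'].round(2),s['ft_force'].round(2),s['time'])
t=np.array(list(map(float,sys.argv[1:4])))
print('shift',R.inv().apply(t-s['tool_pos']).round(1),'turn',(R.inv()*Ro.from_euler('xyz',[180,0,92],degrees=True)).as_rotvec().round(3))
E
python3 to.py 592.2 -95.4 98
```

```text
[ 593.  -104.1  136.3] [-179.49    0.49   91.75] [-0.43  0.11  0.09] 2.85
shift [ 9.  -0.2 38.3] turn [-0.009  0.009 -0.004]
```

Call:
servo_tool --pt "0 4 0 10 -0.004 0.004 -0.002" --pt "0 4 0 13 -0.004 0.004 -0.002" --pt "0 1 0 10 0 0 0" --pt "0 0 0 5 0 0 0" --pt "0 0 0 0 0 0 0"

```text
time: 3.35
tool_pos: [593.0, -91.0, 97.6]
tcp_rot: [179.8, -0.0, 92.2]
ft_force: [-0.6, 0.8, 0.6]
finger_gap: 0.4
```

```bash
python3 to.py 592.2 -95.4 86
```

```text
[593.  -91.   97.6] [179.84  -0.    92.22] [-0.55  0.78  0.63] 3.35
shift [-4.4 -1.  11.6] turn [ 0.003 -0.     0.004]
```

Call:
servo_tool --pt "0 -4 -1 3 0 0 0" --pt "0 0 0 3 0 0 0" --pt "0 0 0 3 0 0 0" --pt "0 0 0 2 0 0 0"

```text
time: 3.75
tool_pos: [592.9, -95.6, 87.0]
tcp_rot: [179.7, 0.0, 92.2]
ft_force: [0.2, 0.2, 0.2]
finger_gap: -0.3
```

Call:
servo_tool --pt "0 0 0 1.5 0 0 0" --pt "0 0 0 1.5 0 0 0" --pt "0 0 0 1.5 0 0 0" --pt "0 0 0 1.5 0 0 0"

```text
time: 4.15
tool_pos: [593.1, -95.6, 83.0]
tcp_rot: [179.7, 0.0, 92.2]
ft_force: [-4.4, 0.5, 6.2]
finger_gap: -0.1
```

Call:
servo_tool --pt "0 0 0 2 0 0 0" --pt "0 0 0 2 0 0 0" --pt "0 0 0 2 0 0 0"

```text
time: 4.45
tool_pos: [593.2, -95.7, 78.7]
tcp_rot: [179.7, 0.0, 92.2]
ft_force: [-2.3, -0.6, 3.9]
finger_gap: -0.3
```

The tips are in to 78.7, about 7.3 mm of travel at roughly 5 N. I'll press the rest of the way, hold, then look.

Call:
servo_tool --pt "0 0 0 1.5 0 0 0" --pt "0 0 0 1 0 0 0" --pt "0 0 0 0 0 0 0" --pt "0 0 0 0 0 0 0" --pt "0 0 0 -10 0 0 0" --pt "0 0 0 -20 0 0 0" --pt "0 0 0 -20 0 0 0" --pt "0 0 0 -10 0 0 0" --pt "0 0 0 0 0 0 0" --pt "0 0 0 0 0 0 0"

```text
time: 5.45
tool_pos: [593.7, -95.9, 141.0]
tcp_rot: [179.6, 0.1, 92.2]
ft_force: [-0.3, 0.2, 0.0]
finger_gap: 0.3
```

```bash
python3 -c "
from h import *
crop('top',245,125,170,122,4.7,'pics/t2.png',2)"; python3 to.py 592.2 -95.4 140
```

```text
[593.6 -95.9 140.8] [1.7965e+02 6.0000e-02 9.2210e+01] [ 0.08 -0.53  0.41] 5.5
shift [ 0.6 -1.4  0.8] turn [0.006 0.001 0.004]
```

View pics/t2.png

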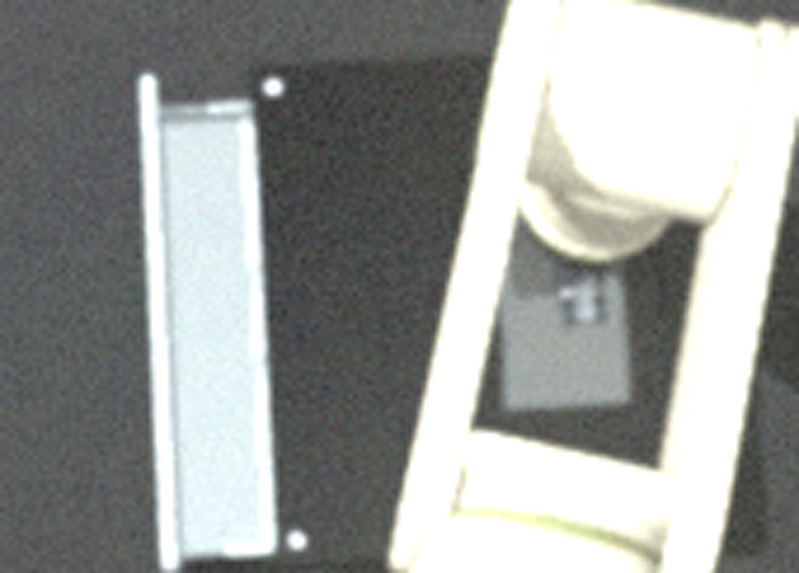

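The tray has sprung ajar. The wall's inner top edge runs from about (158,75) to (179,568) in the crop, and the unit's front edge from about (254,95) to (274,550).

```bash
python3 - <<'E'
from h import *
f=lambda u,v,z:ray('top',((u+.5)/4.7-.5+245,(v+.5)/4.7-.5+125),z)
a,b=f(158,75,84),f(179,568,84);m=(a+b)/2
print(a,b,m,np.linalg.norm(a-b)); c=(f(254,95,90)+f(274,550,90))/2;print(c)
d=np.array([np.cos(np.radians(92)),np.sin(np.radians(92))]);print('travel',(m[:2]-[560,91.5])@d, 'gap',(m-c)[:2]@d)
t=m[:2]-28*d;print(t)
E
python3 to.py 560 125 140
```

```text
[717.88322441 157.91714655  84.        ] [401.04363661 148.08750236  84.        ] [559.46343051 153.00232445  84.        ] 316.9920287700962
[556.35970564  92.11948581  90.        ]
travel 61.48358490417823 gap 60.737432028906795
[560.44061642 125.0193813 ]
[593.6 -95.9 140.8] [1.7965e+02 6.0000e-02 9.2210e+01] [ 0.08 -0.53  0.41] 5.5
shift [222.  -25.1   0.4] turn [0.006 0.001 0.004]
```

Call:
servo_tool --pt "0 25 -3 0 0.003 0 0.002" --pt "0 40 -5 0 0.003 0 0.002" --pt "0 40 -5 0 0 0 0" --pt "0 40 -5 0 0 0 0" --pt "0 40 -4 0 0 0 0" --pt "0 22 -2 0 0 0 0" --pt "0 10 -1 0 0 0 0" --pt "0 0 0 0 0 0 0" --pt "0 0 0 0 0 0 0"

```text
time: 6.4
tool_pos: [555.0, 125.3, 130.2]
tcp_rot: [-179.2, 0.1, 91.8]
ft_force: [-0.5, -0.3, -0.1]
finger_gap: -0.1
```

```bash
python3 to.py 560.4 125 58
```

```text
[555.  125.3 130.2] [-1.7924e+02  1.2000e-01  9.1800e+01] [-0.46 -0.26 -0.11] 6.4
shift [-0.3  6.3 72.1] turn [-0.013  0.002 -0.004]
```

Call:
servo_tool --pt "0 0 3 8 -0.006 0 -0.002" --pt "0 0 3 15 -0.006 0 -0.002" --pt "0 0 0 15 0 0 0" --pt "0 0 0 15 0 0 0" --pt "0 0 0 12 0 0 0" --pt "0 0 0 6 0 0 0" --pt "0 0 0 0 0 0 0"

```text
time: 7.1
tool_pos: [561.6, 119.0, 52.1]
tcp_rot: [-179.9, 0.2, 91.6]
ft_force: [-0.1, 0.7, -0.7]
finger_gap: 0.1
```

```bash
python3 to.py 559.6 141.5 58
```

```text
[561.6 119.   52.1] [-179.87    0.2    91.63] [-0.1   0.68 -0.66] 7.1
shift [22.6 -1.3 -6. ] turn [-0.002  0.004 -0.006]
```

Call:
servo_tool --pt "0 7 0 -3 0 0.004 -0.006" --pt "0 7 0 -3 0 0 0" --pt "0 5 0 0 0 0 0" --pt "0 5 0 0 0 0 0" --pt "0 5 0 0 0 0 0" --pt "0 5 0 0 0 0 0"

```text
time: 7.7
tool_pos: [561.8, 155.7, 61.0]
tcp_rot: [179.9, -0.0, 92.0]
ft_force: [0.4, -3.2, -1.5]
finger_gap: -0.2
```

Call:
servo_tool --pt "0 6 0 1 0 0 0" --pt "0 6 0 1 0 0 0" --pt "0 6 0 0 0 0 0" --pt "0 6 0 0 0 0 0" --pt "0 6 0 0 0 0 0" --pt "0 6 0 0 0 0 0" --pt "0 6 0 0 0 0 0" --pt "0 6 0 0 0 0 0"

```text
time: 8.5
tool_pos: [560.6, 207.7, 59.6]
tcp_rot: [179.9, 0.0, 92.0]
ft_force: [0.2, -2.4, 0.4]
finger_gap: 0.1
```

```bash
python3 to.py 557 230 60
```

```text
[560.6 207.7  59.6] [1.7986e+02 1.0000e-02 9.2020e+01] [ 0.24 -2.37  0.41] 8.5
shift [22.4 -2.8 -0.4] turn [0.002 0.    0.   ]
```

Call:
servo_tool --pt "0 5 0 0 0 0 0" --pt "0 5 0 0 0 0 0" --pt "0 4 0 0 0 0 0" --pt "0 3 0 0 0 0 0" --pt "0 2 0 0 0 0 0"

```text
time: 9.0
tool_pos: [559.9, 229.3, 59.5]
tcp_rot: [179.8, -0.0, 92.1]
ft_force: [-0.2, -1.7, 1.1]
finger_gap: 0.1
```

Call:
servo_tool --pt "0 2 0 0 0 0 0" --pt "0 2 0 0 0 0 0" --pt "0 2 0 0 0 0 0"

```text
time: 9.3
tool_pos: [559.8, 231.1, 59.6]
tcp_rot: [179.9, 0.4, 92.0]
ft_force: [-1.0, -11.4, 5.1]
finger_gap: -0.1
```

The force rose to 11 N and motion stopped, so the tray is at its stop. I'll back off inside the gap and lift straight out.

Call:
servo_tool --pt "0 1.5 0 0 0 0 0" --pt "0 -8 0 0 0 0 0" --pt "0 -10 0 0 0 0 0" --pt "0 -4 0 -5 0 0 0" --pt "0 0 0 -20 0 0 0" --pt "0 0 0 -30 0 0 0" --pt "0 0 0 -30 0 0 0" --pt "0 0 0 -30 0 0 0" --pt "0 0 0 -20 0 0 0" --pt "0 0 0 0 0 0 0"

```text
time: 10.3
tool_pos: [558.9, 206.9, 199.9]
tcp_rot: [-179.9, 0.4, 91.9]
ft_force: [0.0, 0.2, 0.2]
finger_gap: 0.4
```

```bash
python3 -c "
from h import *
cv2.imwrite('pics/s3.png',snapshot('side'));cv2.imwrite('pics/t3.png',np.clip(snapshot('top')*1.5,0,255).astype(np.uint8))"; python3 to.py 557 230 160
```

```text
[557.5 206.5 196.3] [-179.6     0.45   91.86] [-0.57  0.3  -0.86] 10.4
shift [23.8  0.5 36.1] turn [-0.007  0.008 -0.002]
```

View pics/t3.png

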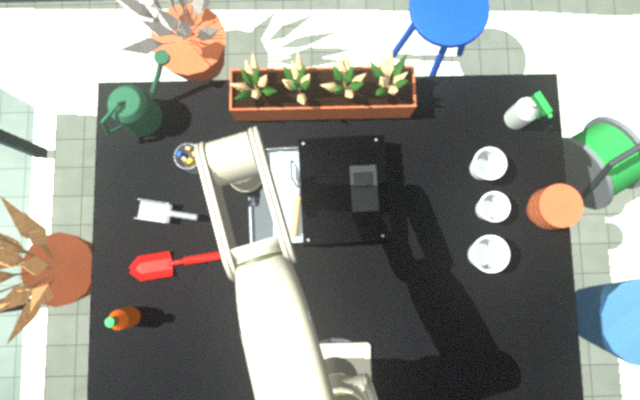

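View pics/s3.png

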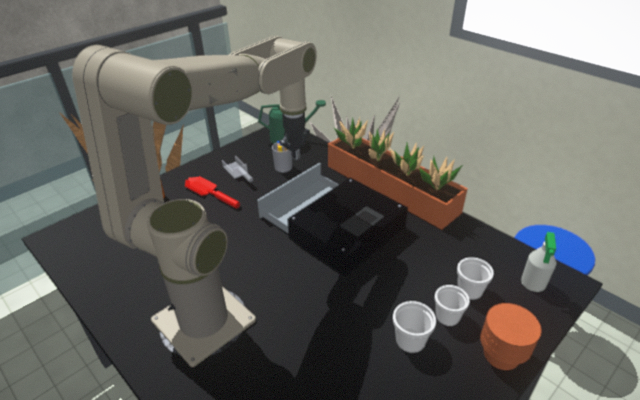

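The tray is out and the rake can be seen at about (295,190), with the arm partly in the way. Nothing else has moved. I'll move the arm aside over the unit's back to check the travel.

Call:
servo_tool --pt "0 -20 0 -5 0 0 0" --pt "0 -40 0 -5 0 0 0" --pt "0 -45 0 -5 0 0 0" --pt "0 -45 0 -5 0 0 0" --pt "0 -45 0 -5 0 0 0" --pt "0 -45 0 -5 0 0 0" --pt "0 -30 0 0 0 0 0" --pt "0 -15 0 0 0 0 0" --pt "0 0 0 0 0 0 0" --pt "0 0 0 0 0 0 0"

```text
time: 11.4
tool_pos: [557.1, -87.7, 208.0]
tcp_rot: [-177.9, 0.2, 92.0]
ft_force: [-0.5, 0.3, 0.1]
finger_gap: -0.1
```

```bash
python3 -c "
from h import *
crop('top',215,125,170,122,4.7,'pics/t4.png',1.6)"; python3 to.py 557 230 160
```

```text
[557.  -87.4 207.9] [-177.93    0.18   92.02] [-0.15  0.21 -0.63] 11.45
shift [317.4  12.9  46.5] turn [-0.036  0.003  0.   ]
```

View pics/t4.png

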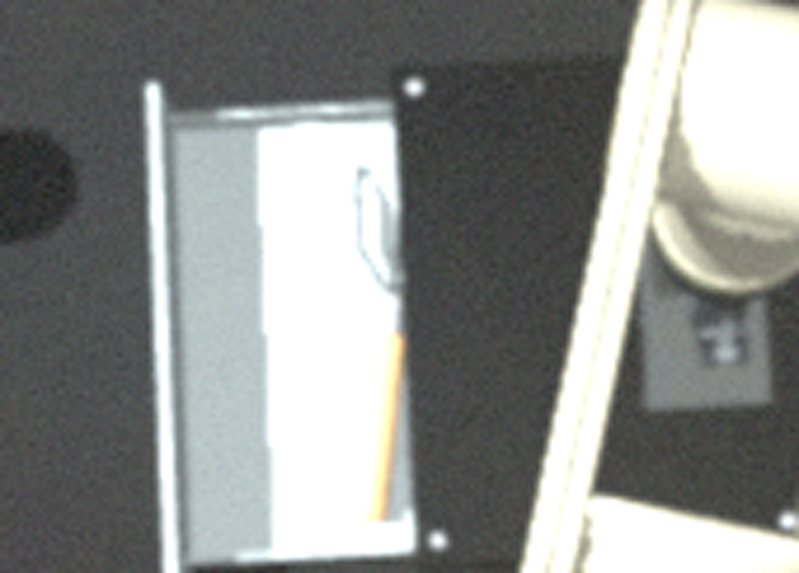

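The tray is well out, with its wall's inner edge running from (163,86) to about (182,568). The rake's handle, from (400,335) to (375,520), and one tine at (370,230) show by the deck edge. I'll work out the travel.

```bash
python3 - <<'E'
from h import *
f=lambda u,v,z:ray('top',((u+.5)/4.7-.5+215,(v+.5)/4.7-.5+125),z)
d=np.array([np.cos(np.radians(92)),np.sin(np.radians(92))])
for p in((162,86),(173,330),(182,550)): m=f(*p,84);print(m,(m[:2]-[560,91.5])@d)
for p in((375,520),(400,335),(358,170),(370,230)): m=f(*p,25);print('rake',m,(m[:2]-[560,91.5])@d)
E
```

```text
[712.48703163 246.15295482  84.        ] 149.23702375841083
[553.72217771 239.67394426  84.        ] 148.30277353043667
[414.09359613 234.58344708  84.        ] 148.08834456919007
rake [434.04235054 116.07409842  25.        ] 28.954987113095193
rake [555.90914792  97.77620645  25.        ] 6.415151838028754
rake [667.53478938 124.00664462  25.        ] 28.733932421165104
rake [626.75798011 116.58759694  25.        ] 22.742494347959703
```

The travel measures about 148.5 mm optically. The fingers at contact gave 150 and met a hard stop at 11 N. The arm is clear, so I'm handing in.

```bash
python3 -c "
from bench import *
print(sense()['ft_force']);print(hand_in())"
```

```text
[-0.15250301  0.21314785 -0.62608949]
the job is handed in; nothing more can be done
None
```

The tray is drawn out to its stop and the job is handed in, at about 11.5 s of the 58 s allowed. I did not feel along the panel for the button. I found it in the top camera picture as the darker patch of the right size and pressed there directly.

- **Button:** I pressed it at about (593, -96) with shut fingers. I read 78.7 mm tip height at about 4–6 N, so 7.3 mm in, then pressed a little further. The tray sprang out about 61 mm.
- **Tray:** I hooked the shut fingertips behind the front wall about 24 mm below its edge, without pinching, and drew it out. Force rose to about 11 N and motion stopped.
- **Travel check:** The last top picture gives 148–149 mm, and the finger position at contact gives about 150 mm. The two agree within the 2 mm calibration. The arm was clear of everything, about 208 mm above the work surface with no force on the wrist.
- **Rake:** It is still lying in the tray. From above, its handle and one tine show beside the deck edge, but roughly half of it still looks to be under the deck. With the tray at its stop I could not open it further, so that part of the task may not be fully met.
- **Surroundings:** The pots, trowel, scoop and peg holder look unmoved in the pictures after the pull; I did not measure them.

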